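# Lay a plaster mould on its side over the board's edge

## Robot

A 6-joint arm with a two-finger parallel gripper is mounted at the origin on the work surface. World frame = base frame: x ahead of the robot, y to its left, z up, the work surface at z = 0. Lengths are in m, angles in rad, forces in N, time in s.
With the tool pointing down it reaches from about 0.35 to 0.725 m from the base axis. Payload 4.3 kg.
Tool frame: the origin (TCP) lies on the centre line of the jaws, within the pads' length; the fingertips stand 25 mm ahead of it and the grasp point (between the pads) lies 6 mm ahead of it; z points along the fingers, x is the direction in which the jaws open and shut, and the axes are right-handed (so a half turn about z gives the same grasp; the last joint's range is limited). The gripper opens to 85 mm and grips with 20 to 120 N. Pads are 22 mm wide; open, the fingers measure 114 mm over their backs; the gripper's body (76 mm by 85 mm) begins 54 mm behind the grasp point. The pads swing forward as they close: fully open they stand 13 mm farther back than shut.
Start: joints at [1.121, 0.377, 0.081, 1.274, 0, 1.46], TCP at [0.192, 0.542, 0.256] pointing down, gripper open.
Joint ranges: [-2.72, 2.72], [-0.84, 1.66], [-1.02, 1.22], [-1.77, 2.12], [-1.37, 1.28], [-3.14, 3.14]. Speed limits (rad/s): [2.57, 2.57, 3.14, 3.14, 3.14, 3.14].

## Interface

Orientations are given as [roll, pitch, yaw] about the fixed x, y, z axes, in that order (R = Rz(yaw) Ry(pitch) Rx(roll)).
In Python, from cell import env gives the robot as it stands. The module is installed in compiled form; this text tells all that it offers.
- The arm moves only by the shell command python3 -m inch 'ROWS' [FORCE]. ROWS is JSON, a list of rows, each an object of numbers: "dx", "dy", "dz": the shift along the tool's x, y, z in mm; "wx", "wy", "wz": the turn, a rotation vector about the tool's x, y, z in rad; "jaw": the finger opening in mm, from 0 to 85.4. A call has 1 to 5 rows; each row shifts and turns the commanded pose from where the row before left it, along the tool's axes as they then stand; what a row does not reach is not made up. A row lasts 1/10 s, in which the tool goes at most 50 mm and 8.59 degrees, less where a joint would pass 70% of its speed; a pose out of reach is approached as far as the arm can. A call with a gripper value outside its range is refused whole. The fingers move at their own pace and stop on an object; FORCE is the grip in N (left out, the last holds). Time passes only in rows, so rows that do not move let the fingers close. It gives the time, the measured TCP pose, the force and the opening at its end, in the units of the state.
- env.sense(): the state, without advancing time (a new reading comes with each control period).
- env.camera(name): name is "side" or "top" or "wrist"; returns a dict with "color" (400x640x3 uint8, red, green, blue), "depth" (400x640 float32, m along the optical axis (not along the pixel's ray), 0 where there is no reading), "fx", "fy", "cx", "cy" (pixels), "rvec" (rotation vector, rad) and "tvec" (3), from world to camera coordinates, as OpenCV has them. Camera axes: x right, y down, z forward; pixel columns grow to the right and rows downward; lengths in m; the calibration is good to about 2 mm. A picture is of the moment at which its call begins.
- env.sign_off(): hands the job in, once; it reports no verdict.
Trained networks look in the newest picture that a camera, given by its name, has taken for a name from the list of things; names that differ only in an ending like _2 or _b are one class to them, and where a whole thing is asked for, a point or a joint stands for the part that bears it (a point fixed in the world has none). Each returns a list of dicts, best first, with "score" (0 to 1); they miss things now and then, are a little off and sometimes report something else, mostly with a low value. They report only what shows in the picture. A call takes as long as a camera call. They do not tell look-alikes from the thing itself.
- env.spot_in(thing, camera): "xyz" ([x, y, z] in m, in world coordinates, good to about 4 mm: the middle of the surface that is visible of it).
- env.cut_out(thing, camera): "pixels" (400x640 bool, what is visible of it).
- env.tip_of(thing, camera): "xyz" ([x, y, z] in m, in world coordinates, good to about 4 mm: a listed point, or the origin of a listed thing).
The state is a dict: "clock": time; "joint_positions": joint angles; "dq": joint speeds; "effort": joint torques, N m; "tool_pos": TCP position; "tcp_rot": TCP orientation; "ft_force": force on the tool from outside, world axes, zero at the start; "moment": the same for the moment, N m; "opening": opening from 0.0 (shut) to 1.0 (fully open).
Only numpy, scipy, OpenCV 4.12 (cv2) and the standard library are available. Lean on these libraries where they do the work, as an engineer would, in place of code of your own. Each camera call takes 0.05 s, during which the arm holds its last target.

## Task

Pull up the sprung knob, swing the stop arm clear of the bay and let the knob snap down into its open notch. Then push the standing plaster mould, lined up with the bay, against the edge of the plywood board and tip it over that edge, so that it lies flat between the wooden cheeks with its pour hole facing away from the edge, ready to be split. Leave the tape roll, stapler, glue bottle and pen cup where they are.

Things in the scene. Friction and masses are not known exactly. Their poses are not given: they have to be found in the camera images.
- board: Fixed plywood opening board, 145 x 260 x 12 mm, on the work surface. Origin: at z=0 directly below the middle of its long front edge (the fence edge, 12 mm high, aluminium-faced, along board y). Board x points from that edge across the board, the way the mould is to be tipped; z up. It covers x 0..145, y -130..130 mm. The knob's upright axis is at board x=70, y=-98 mm.
- bay (a point): Middle of the bay on the board's top, at board x=70, y=0, z=12 mm; axes as the board's. The bay is the 128 mm wide part (|y| < 64 mm) between two wooden cheeks 8 mm thick (board x 10..130, tops 26 mm above the work surface). A back strip, its top 32 mm above the work surface, closes the bay's far end at board x 134..144 mm.
- mould: Loose white plaster block of two halves, 90 (its x) x 96 (y) x 120 mm (z), 0.64 to 0.88 kg, mass centre in the middle, too thick to grip. Starts upright in front of the fence edge, its x within 0.35 rad of board x; origin at the centre of its underside; parting line in its plane x=0. Friction on the table 0.5 to 0.7: a push lower than 55 mm slides it, a high push tips it at the edge.
- mould_center (a point): The middle of the mould block (60 mm above its origin along its z). When tipped, the mould turns about the top of the fence edge, so the face that is pushed rises: follow it upwards; it falls over by itself once it leans about 0.75 rad.
- mould_pour (a point): The centre of the mould's pour hole (flat dark round spot, 36 mm across) in its end face, on top at the start, 120 mm from its origin along its z.
- knob_grip (a point): Where to grip the knob, a black upright bar handle 14 mm thick (this point's x), 42 mm long (y), from 62 to 98 mm above the work surface at rest. The point is on the turning axis, 86 mm above the work surface at rest; z up, y towards the arm's tip. The aluminium stop arm, 18 mm wide, is fixed to the knob under the bar, 48 to 60 mm above the work surface, reaching 128 mm from the axis.
- plunger (a joint): How far knob and arm are pulled straight up, m. 0 = fully down in a notch; at most 0.018. A spring pushes down with 5 N at 0, 9.5 N at the top. It must be up by at least 0.013 to turn; let go between the notches it stays up at about 0.010.
- stop_arm (a joint): Turn of knob and arm, rad, growing clockwise seen from above. Closed notch at about 0: the arm points along board +y, across the bay, and keeps the mould from lying down. Open notch at about 1.40: the arm points almost along board +x, clear of the bay. Each notch has about 0.07 rad of play; limits -0.07 and 1.47.
- tape_roll: Bystander: loose roll of tape lying flat, 68 mm across, 24 mm high; origin at the centre of its underside.
- stapler: Bystander: loose stapler, 125 mm long (its x), 34 mm wide, about 44 mm high; origin at the centre of its underside.
- glue_bottle: Bystander: loose upright bottle, 48 mm across, 150 mm high; origin at the centre of its underside.
- pen_cup: Bystander: loose upright metal cup with pens, 68 mm across, 100 mm high, the pens reach 160 mm; origin at the centre of its underside.
There are look-alikes about, which are no part of the job. What is shaped like the mould but green, orange or pink is not meant.

How it is judged:
On the way:
1. the stop arm is turned clear and the knob has snapped down into its open notch, with the mould still standing (value of joint stop_arm above 1.25 rad and value of joint plunger below 0.004 m and angle between mould's own z axis and vertical below 0.2 rad), for 0.2 s.
At the end, for the whole second after the job is handed in: The mould lies still and flat (0.12 rad) in the bay, its middle 15 to 80 mm beyond the fence edge and within 20 mm of the bay's centre line, pour hole away from the edge; the stop arm is in its open notch (above 1.25 rad, knob down within 4 mm) (value of joint stop_arm above 1.25 rad and value of joint plunger below 0.004 m and angle between mould's own x axis and vertical above 3.02 rad and x of mould_center in the frame of board between 0.015 and 0.08 m and y of mould_center in the frame of board between -0.02 and 0.02 m and z of mould_center in the frame of board between 0.052 and 0.062 m and x of mould_pour in the frame of board above 0.06 m and linear speed of mould below 0.02 m/s); the robot touches nothing.
It fails at once if the tape roll is moved by more than 25 mm (distance of tape_roll from where it was at the start of the episode above 0.025 m).
It fails at once if the stapler is moved by more than 25 mm (distance of stapler from where it was at the start of the episode above 0.025 m).
It fails at once if the glue bottle is moved by more than 25 mm (distance of glue_bottle from where it was at the start of the episode above 0.025 m).
It fails at once if the pen cup is moved by more than 25 mm (distance of pen_cup from where it was at the start of the episode above 0.025 m).
It also fails if it takes over 72 s, if anything falls off the work surface, if the arm or the gripper's body presses on something with over 40 N, if the wrist force passes 120 N, or if a joint passes its speed limit or range.

## Working session

There is one attempt and no reset: what is moved stays moved. The work goes in short steps, Python scripts to look and compute and a shell command to move; the robot and the scene stay as the last step left them, time stands still between calls to the robot, and variables do not carry over. Pictures are saved under pics/ and viewed, and the job is handed in when it is done.

```bash
mkdir -p pics; cat > h.py <<'E'
import numpy as np, cv2
from cell import env
from scipy.spatial.transform import Rotation as R
def cam(n,fn=None):
    c=env.camera(n)
    if fn: cv2.imwrite('pics/'+fn+'.png',c['color'][:,:,::-1])
    return c
def world(c,mask=None):
    d=c['depth'];v,u=np.indices(d.shape)
    p=np.stack([(u-c['cx'])/c['fx']*d,(v-c['cy'])/c['fy']*d,d],-1)
    Rm=cv2.Rodrigues(np.array(c['rvec']))[0]
    return (p-np.array(c['tvec']).ravel())@Rm
E
python3 - <<'E'
from h import *
print(env.sense())
for n in['side','top','wrist']:
    c=cam(n,n+'0')
    for t in['board','bay','mould','mould_center','mould_pour','knob_grip','stop_arm','tape_roll','stapler','glue_bottle','pen_cup']:
        try:
            print(n,t,[(np.round(x['xyz'],3).tolist(),round(x['score'],2)) for x in env.tip_of(t,n)][:4],[(np.round(x['xyz'],3).tolist(),round(x['score'],2)) for x in env.spot_in(t,n)][:3])
        except Exception as e: print(n,t,e)
print(env.sense()['clock'])
E
```

```text
{'clock': 0.0, 'joint_positions': array([ 1.12071221e+00,  3.78095585e-01,  7.96137691e-02,  1.27439018e+00,
       -3.11367938e-05,  1.46049560e+00]), 'dq': array([-0.00096012, -0.0010452 ,  0.00180055,  0.00046698,  0.00126546,
       -0.00140393]), 'effort': array([ 1.44716669e-03, -4.63608742e+01,  2.69870764e+01,  2.06741982e-02,
        1.67824300e-05,  1.26505680e-05]), 'tool_pos': array([0.19137442, 0.54157307, 0.25533756]), 'tcp_rot': array([-3.14139512e+00,  2.06648744e-03,  1.23101317e+00]), 'ft_force': array([0.27334349, 0.02420033, 0.33975513]), 'moment': array([-0.02236831, -0.05285702,  0.03297148]), 'opening': 0.9995605843297749}
side board [([0.557, 0.049, 0.002], 0.73)] [([0.542, 0.114, 0.011], 0.92)]
side bay [([0.55, 0.116, 0.017], 0.88)] [([0.548, 0.11, 0.012], 0.88)]
side mould [([0.196, 0.284, -0.002], 0.93), ([0.553, -0.09, 0.003], 0.81), ([0.482, -0.563, 0.001], 0.75), ([0.186, -0.337, -0.001], 0.72)] [([0.478, -0.581, 0.12], 0.92), ([0.548, -0.116, 0.111], 0.91), ([0.19, -0.37, 0.122], 0.72)]
side mould_center [([0.186, -0.345, 0.061], 0.94), ([0.488, -0.561
[... 2317 characters left out ...]
_cup [([0.624, -0.323, 0.003], 0.61)] []
wrist board [] [([0.43, 0.168, 0.014], 0.71)]
wrist bay [] [([0.428, 0.172, 0.012], 0.57)]
wrist mould [([0.414, 0.302, 0.002], 0.84), ([0.197, 0.282, -0.003], 0.83)] [([0.187, 0.311, 0.113], 0.85), ([0.384, 0.347, 0.031], 0.62)]
wrist mould_center [] [([0.39, 0.347, 0.028], 0.77), ([0.189, 0.312, 0.114], 0.76)]
wrist mould_pour [([0.198, 0.282, 0.124], 0.81)] [([0.189, 0.31, 0.118], 0.83), ([0.386, 0.348, 0.031], 0.58)]
wrist knob_grip [] []
wrist stop_arm it knows: bay, board, glue_bottle, knob_grip, mould, mould_center, mould_pour, pen_cup, stapler, tape_roll
wrist tape_roll [] []
wrist stapler [] []
wrist glue_bottle [] []
wrist pen_cup [] []
3.15
```

View pictures.

View pics/top0.png

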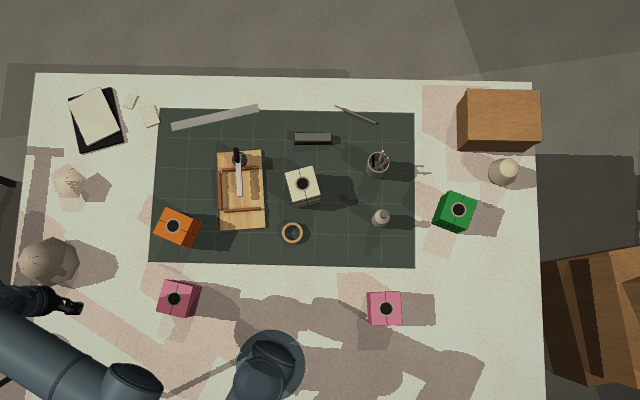

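View pics/side0.png

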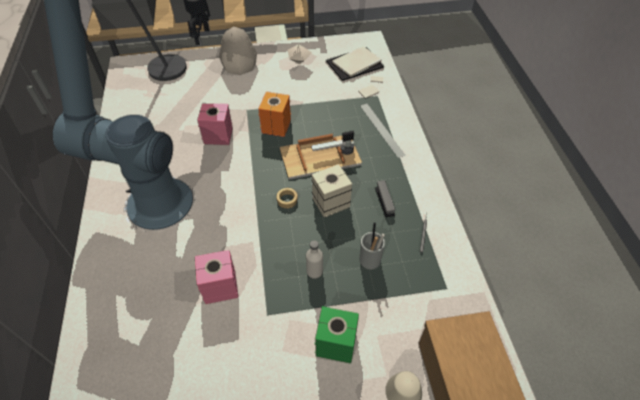

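```bash
python3 - <<'E'
from h import *
res={}
for n in ['top','side']:
    c=cam(n); P=world(c); np.savez('d_%s.npz'%n,P=P,col=c['color'])
    z=P[...,2];X=P[...,0];Y=P[...,1]
    def rect(m,name):
        p=(P[m][:,:2]).astype(np.float32)*1000
        k=cv2.minAreaRect(p); print(n,name,m.sum(),np.round(k[0],1),np.round(k[1],1),round(k[2],2), 'med z',np.median(z[m]).round(4))
    near=(abs(X-.556)<.09)&(abs(Y+.086)<.09)
    rect(near&(z>.114)&(z<.126),'mouldtop')
    b=(abs(X-.55)<.2)&(abs(Y-.117)<.11)
    rect(b&(z>.009)&(z<.0155)&(Y<.2),'board')
    rect(b&(z>.02)&(z<.038),'cheeks')
    rect(b&(z>.05)&(z<.068),'arm')
    k=b&(z>.09)&(z<.11)
    rect(k,'knob')
    for t in ['knob_grip','bay','board','mould']:
        print(t,[(np.round(x['xyz'],4).tolist(),round(x['score'],2)) for x in env.tip_of(t,n)][:5])
print(env.sense()['clock'])
E
```

```text
top mouldtop 836 [553.6 -89.5] [97.3 89.8] 16.72 med z 0.1201
top board 1767 [550.3 105.7] [190.7 398.6] 89.04 med z 0.0121
top cheeks 451 [545.7 116.7] [249.5 146.8] 3.97 med z 0.0273
top arm 217 [592.  117.6] [141.4  22.2] 3.6 med z 0.0601
top knob 60 [649.3 123.2] [43.4 13.6] 8.96 med z 0.0979
knob_grip [([0.6454, 0.1283, 0.0907], 0.55)]
bay [([0.5513, 0.1141, 0.0116], 0.97)]
board [([0.5618, 0.0459, 0.0023], 0.61)]
mould [([0.4842, -0.5608, -0.0009], 0.74), ([0.1859, -0.3493, -0.0012], 0.69), ([0.4122, 0.3007, 0.0034], 0.61), ([0.196, 0.285, -0.0024], 0.58), ([0.5574, -0.085, -0.0031], 0.57)]
side mouldtop 707 [551.9 -86.8] [97.6 93.7] 16.97 med z 0.12
side board 1184 [553.9 117.3] [359. 161.] 1.49 med z 0.0124
side cheeks 376 [545.5 124. ] [248.2 145.5] 8.5 med z 0.0277
side arm 211 [592.6 120.3] [147.1  28.9] 5.16 med z 0.0589
side knob 53 [645.1 125.7] [41.3 21.2] 13.77 med z 0.0961
knob_grip [([0.6502, 0.1282, 0.0852], 0.55)]
bay [([0.5521, 0.1148, 0.0131], 0.74)]
board [([0.5567, 0.0459, 0.0009], 0.79), ([0.6493, 0.1267, 0.0841], 0.58)]
mould [([0.1876, -0.3374, 0.0007], 0.95), ([0.5531, -0.0883, 0.0018], 0.83), ([0.4142, 0.2989, 0.0004], 0.75), ([0.1975, 0.2851, -0.0028], 0.72), ([0.4819, -0.5616, -0.0025], 0.69)]
3.65
```

```bash
python3 - <<'E'
from h import *
for n in ['top','side']:
    d=np.load('d_%s.npz'%n);P=d['P'];col=d['col']
    hsv=cv2.cvtColor(col,cv2.COLOR_RGB2HSV)
    z=P[...,2]
    m=(z>.007)&(z<.035)&(abs(P[...,0]-.55)<.17)&(abs(P[...,1]-.115)<.1)&(hsv[...,1]>60)&(hsv[...,2]>90)&(hsv[...,0]<30)
    nn,l,s,_=cv2.connectedComponentsWithStats(m.astype(np.uint8))
    k=1+np.argmax(s[1:,4]); m=l==k
    p=P[m][:,:2]*1000
    print(n,m.sum(),cv2.minAreaRect(p.astype(np.float32)), 'pix',s[k])
    # front edge
    xs=[];ys=[]
    for x0 in range(440,670,6):
        q=p[abs(p[:,0]-x0)<4]
        if len(q)>4: xs.append(x0);ys.append(np.percentile(q[:,1],2))
    f=np.polyfit(xs,ys,1); r=ys-np.polyval(f,xs); 
    k=abs(r)<4; f=np.polyfit(np.array(xs)[k],np.array(ys)[k],1)
    print('front edge slope',f, 'at552',np.polyval(f,552), np.round(r,1))
    b=(abs(P[...,0]-.645)<.06)&(abs(P[...,1]-.127)<.06)&(z>.085)&(z<.11)
    print('knob',P[b].mean(0),P[b].min(0),P[b].max(0))
E
python3 - <<'E'
import cv2
a=cv2.imread('pics/top0.png')[110:260,140:340]
cv2.imwrite('pics/topz.png',cv2.resize(a,None,fx=4,fy=4,interpolation=cv2.INTER_CUBIC))
E
```

```text
top 2740 ((551.96435546875, 116.03649139404297), (261.4436340332031, 146.7706756591797), 5.4795379638671875) pix [ 217  150   48   81 2740]
front edge slope [ 0.09468766 -5.77708405] at552 46.49050523137845 [ 1.8  1.6 -1.4 -1.7  0.   0.1 -2.9  0.4 -0.2  1.2  2.5  2.1  0.3  0.7
 -2.  -2.6 -0.2  1.8  1.4 -0.5 -1.   0.7 -1.5  1.2  1.1 -2.4 -1.6 -0.4
  0.6 -0.9 -0.8 -0.3 -0.9  1.3 -1.1  0.8  1.6  1.3  0. ]
knob [0.64797899 0.12253705 0.09676834] [0.62730231 0.11501895 0.08603674] [0.67212878 0.13297071 0.10276649]
side 1856 ((548.66064453125, 119.58650970458984), (260.7735290527344, 153.22381591796875), 5.734735488891602) pix [ 280  134   82   43 1856]
front edge slope [  0.1187713  -15.66085337] at552 49.90090257565789 [-1.6 -1.7 -1.9 -2.1 -1.9 -0.6 -1.3  0.1 -0.6 -1.4 -0.9 -2.6 -4.  -0.8
 -2.2 -3.4 -0.1  0.2  3.1  2.2  2.1 10.6  5.3  3.9  8.8  8.3  7.8 14.7
 -0.6 -2.3 -3.5 -3.  -5.3 -2.8 -2.2 -5.1 -5.3 -4.1 -6. ]
knob [0.64643509 0.12400115 0.09512629] [0.62561234 0.11546166 0.08505838] [0.66544797 0.14066404 0.10297458]
```

View pics/topz.png

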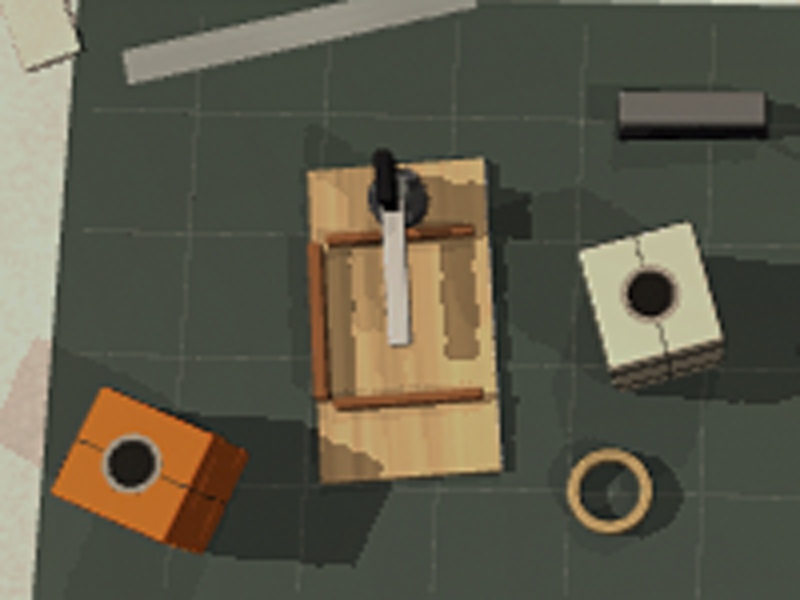

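```bash
cat >> h.py <<'E'
def st():
    s=env.sense(); r=s['tcp_rot']; print('t %.2f'%s['clock'],'pos',np.round(np.array(s['tool_pos'])*1000,1),'rpy',np.round(r,4),'F',np.round(s['ft_force'],1),'M',np.round(s['moment'],2),'op',round(s['opening'],3),'q',np.round(s['joint_positions'],2)); return s
def to(p):
    s=st(); Rm=R.from_euler('xyz',s['tcp_rot']).as_matrix()
    d=Rm.T@(np.array(p)-np.array(s['tool_pos'])*1000); print('to',p,'tool d',np.round(d,1)); return d
E
python3 -m inch '[{"wz":-0.145},{"wz":-0.145},{"wz":-0.144}]' && python3 -c "
from h import *
to([648,125,200])"
```

```text
$[0]: bad value
```

```bash
python3 -m inch '[{"dx":0,"dy":0,"dz":0,"wx":0,"wy":0,"wz":-0.145,"jaw":85},{"dx":0,"dy":0,"dz":0,"wx":0,"wy":0,"wz":-0.145,"jaw":85},{"dx":0,"dy":0,"dz":0,"wx":0,"wy":0,"wz":-0.144,"jaw":85}]' && python3 -c "
from h import *
to([648,125,200])"
```

```text
clock: 3.95
tool_pos: [0.1917, 0.5422, 0.2563]
tcp_rot: [3.142, -0.0, 1.671]
ft_force: [0.5, 0.6, 0.8]
opening: 0.996
t 3.95 pos [191.7 542.2 256.3] rpy [ 3.1416e+00 -1.0000e-04  1.6709e+00] F [0.5 0.6 0.8] M [-0.01 -0.03 -0.  ] op 0.996 q [1.12 0.38 0.08 1.27 0.   1.02]
to [648, 125, 200] tool d [-460.7  412.3   56.3]
```

```bash
for i in 1; do
python3 -m inch '[{"dx":-32,"dy":29,"dz":0,"wx":0,"wy":0,"wz":0,"jaw":50},{"dx":-32,"dy":29,"dz":0,"wx":0,"wy":0,"wz":0,"jaw":50},{"dx":-32,"dy":29,"dz":0,"wx":0,"wy":0,"wz":0,"jaw":50},{"dx":-32,"dy":29,"dz":0,"wx":0,"wy":0,"wz":0,"jaw":50},{"dx":-32,"dy":29,"dz":0,"wx":0,"wy":0,"wz":0,"jaw":50}]'
python3 -m inch '[{"dx":-32,"dy":29,"dz":0,"wx":0,"wy":0,"wz":0,"jaw":50},{"dx":-32,"dy":29,"dz":0,"wx":0,"wy":0,"wz":0,"jaw":50},{"dx":-32,"dy":29,"dz":0,"wx":0,"wy":0,"wz":0,"jaw":50},{"dx":-32,"dy":29,"dz":0,"wx":0,"wy":0,"wz":0,"jaw":50},{"dx":-32,"dy":29,"dz":0,"wx":0,"wy":0,"wz":0,"jaw":50}]'
done; python3 -c "
from h import *
to([648,125,200])"
```

```text
clock: 4.45
tool_pos: [0.3521, 0.3953, 0.2565]
tcp_rot: [3.141, -0.0, 1.665]
ft_force: [-0.1, 1.1, -0.3]
opening: 0.584
clock: 4.95
tool_pos: [0.5116, 0.2495, 0.2565]
tcp_rot: [3.141, -0.0, 1.665]
ft_force: [-0.2, -0.5, 0.4]
opening: 0.589
t 4.95 pos [511.6 249.5 256.5] rpy [ 3.1411e+00 -3.0000e-04  1.6649e+00] F [-0.2 -0.5  0.4] M [ 0.1  -0.07 -0.01] op 0.589 q [0.34 0.36 0.06 1.27 0.   0.25]
to [648, 125, 200] tool d [-136.7  124.    56.5]
```

```bash

python3 -m inch '[{"dx":-33,"dy":30,"dz":14,"wx":0,"wy":0,"wz":0,"jaw":50},{"dx":-33,"dy":30,"dz":14,"wx":0,"wy":0,"wz":0,"jaw":50},{"dx":-33,"dy":30,"dz":14,"wx":0,"wy":0,"wz":0,"jaw":50},{"dx":-33,"dy":30,"dz":14,"wx":0,"wy":0,"wz":0,"jaw":50},{"dx":0,"dy":0,"dz":0,"wx":0,"wy":0,"wz":0,"jaw":50}]'
 python3 -c "
from h import *
c=cam('wrist','w1')
for n in ['wrist']: print([(np.round(x['xyz'],4),x['score']) for x in env.tip_of('knob_grip',n)])
P=world(c);z=P[...,2]
b=(abs(P[...,0]-.648)<.05)&(abs(P[...,1]-.125)<.05)&(z>.085)&(z<.105)
p=P[b]; print(b.sum(),p.mean(0)); print(cv2.minAreaRect((p[:,:2]*1000).astype(np.float32)))
b=(abs(P[...,0]-.58)<.1)&(abs(P[...,1]-.125)<.05)&(z>.054)&(z<.066)
print(b.sum(),cv2.minAreaRect((P[b][:,:2]*1000).astype(np.float32)))
to([648,125,93])"
```

```text
clock: 5.45
tool_pos: [0.6447, 0.1261, 0.1968]
tcp_rot: [-3.139, 0.002, 1.659]
ft_force: [-1.8, 0.1, -0.2]
opening: 0.588
[(array([0.6517, 0.1275, 0.0884]), 0.95)]
1049 [0.64697803 0.12731024 0.09687955]
((649.0651245117188, 127.52237701416016), (41.713050842285156, 13.9920072555542), 6.09490966796875)
3576 ((590.57568359375, 121.60613250732422), (137.34014892578125, 25.461524963378906), 5.931297302246094)
t 5.55 pos [642.3 129.9 199.2] rpy [-3.1396e+00 -6.0000e-04  1.6631e+00] F [0.2 0.3 0.1] M [ 0.01 -0.01  0.05] op 0.585 q [0.1  0.57 0.23 1.24 0.   0.01]
to [648, 125, 93] tool d [ -5.4   5.4 106.2]
```

View pics/w1.png

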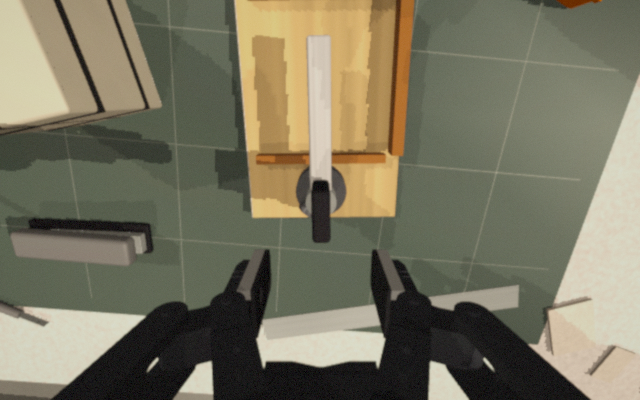

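```bash

python3 -m inch '[{"dx":-1.6,"dy":3.5,"dz":35,"wx":0,"wy":0,"wz":-0.012,"jaw":50},{"dx":-1.6,"dy":3.5,"dz":35,"wx":0,"wy":0,"wz":0,"jaw":50},{"dx":0,"dy":0,"dz":24,"wx":0,"wy":0,"wz":0,"jaw":50},{"dx":0,"dy":0,"dz":0,"wx":0,"wy":0,"wz":0,"jaw":50}]'
 python3 -c "
from h import *
to([649,127.5,93])"
```

```text
clock: 5.95
tool_pos: [0.6458, 0.1294, 0.1031]
tcp_rot: [-3.134, -0.001, 1.679]
ft_force: [-0.4, -0.7, -0.4]
opening: 0.585
t 5.95 pos [645.8 129.4 103.1] rpy [-3.1343e+00 -5.0000e-04  1.6789e+00] F [-0.4 -0.7 -0.4] M [-0.03  0.06 -0.02] op 0.585 q [ 0.1   0.63  0.09  1.04  0.   -0.01]
to [649, 127.5, 93] tool d [-2.3  3.1 10.1]
```

```bash

python3 -m inch '[{"dx":-2,"dy":3,"dz":8,"wx":0,"wy":0,"wz":0,"jaw":50},{"dx":0,"dy":0,"dz":0,"wx":0,"wy":0,"wz":0,"jaw":50},{"dx":0,"dy":0,"dz":0,"wx":0,"wy":0,"wz":0,"jaw":50}]'
 python3 -c "
from h import *
to([649,127.5,93])"
```

```text
clock: 6.25
tool_pos: [0.6539, 0.127, 0.1001]
tcp_rot: [3.139, -0.0, 1.677]
ft_force: [0.2, 0.0, -1.0]
opening: 0.585
t 6.25 pos [653.9 127.  100.1] rpy [ 3.1387e+00 -1.0000e-04  1.6773e+00] F [ 0.2  0.  -1. ] M [-0.   -0.02  0.01] op 0.585 q [ 0.1   0.64  0.09  1.02  0.   -0.01]
to [649, 127.5, 93] tool d [ 1.1 -4.8  7.1]
```

```bash

python3 -m inch '[{"dx":1,"dy":-5,"dz":7,"wx":0,"wy":0,"wz":0,"jaw":50},{"dx":0,"dy":0,"dz":0,"wx":0,"wy":0,"wz":0,"jaw":50},{"dx":0,"dy":0,"dz":0,"wx":0,"wy":0,"wz":0,"jaw":50}]'
 python3 -c "
from h import *
to([649,127.5,93])"
```

```text
clock: 6.55
tool_pos: [0.6473, 0.1271, 0.0913]
tcp_rot: [-3.141, -0.0, 1.677]
ft_force: [0.2, 0.4, -0.0]
opening: 0.585
t 6.55 pos [647.3 127.1  91.3] rpy [-3.1411e+00 -1.0000e-04  1.6770e+00] F [ 0.2  0.4 -0. ] M [-0.05  0.07 -0.02] op 0.585 q [ 0.1   0.63  0.06  1.    0.   -0.01]
to [649, 127.5, 93] tool d [ 0.3  1.7 -1.7]
```

```bash

python3 -m inch '[{"dx":0,"dy":1.5,"dz":0,"wx":0,"wy":0,"wz":0,"jaw":5},{"dx":0,"dy":0,"dz":0,"wx":0,"wy":0,"wz":0,"jaw":5},{"dx":0,"dy":0,"dz":0,"wx":0,"wy":0,"wz":0,"jaw":5},{"dx":0,"dy":0,"dz":0,"wx":0,"wy":0,"wz":0,"jaw":5},{"dx":0,"dy":0,"dz":0,"wx":0,"wy":0,"wz":0,"jaw":5}]' 70
 python3 -c "
from h import *
st()"
python3 -m inch '[{"dx":0,"dy":0,"dz":-5,"wx":0,"wy":0,"wz":0,"jaw":5},{"dx":0,"dy":0,"dz":-5,"wx":0,"wy":0,"wz":0,"jaw":5},{"dx":0,"dy":0,"dz":-5,"wx":0,"wy":0,"wz":0,"jaw":5},{"dx":0,"dy":0,"dz":0,"wx":0,"wy":0,"wz":0,"jaw":5},{"dx":0,"dy":0,"dz":0,"wx":0,"wy":0,"wz":0,"jaw":5}]'
 python3 -c "
from h import *
st()"
```

```text
clock: 7.05
tool_pos: [0.6496, 0.1267, 0.0917]
tcp_rot: [3.141, 0.001, 1.677]
ft_force: [-0.1, -2.6, 2.1]
opening: 0.15
t 7.05 pos [649.6 126.7  91.7] rpy [3.1408e+00 9.0000e-04 1.6766e+00] F [-0.1 -2.6  2.1] M [-0.46 -0.04 -0.02] op 0.15 q [ 0.1   0.64  0.07  1.   -0.   -0.01]
clock: 7.55
tool_pos: [0.6495, 0.1267, 0.1052]
tcp_rot: [-3.141, 0.001, 1.677]
ft_force: [4.6, -2.7, -9.7]
opening: 0.154
t 7.55 pos [649.5 126.7 105.2] rpy [-3.1413e+00  8.0000e-04  1.6766e+00] F [ 4.6 -2.7 -9.7] M [-0.59 -1.18  0.03] op 0.154 q [ 0.1   0.63  0.09  1.03 -0.   -0.01]
```

```bash

python3 -m inch '[{"dx":0,"dy":0,"dz":-2.5,"wx":0,"wy":0,"wz":0,"jaw":5},{"dx":0,"dy":0,"dz":0,"wx":0,"wy":0,"wz":0,"jaw":5},{"dx":0,"dy":0,"dz":0,"wx":0,"wy":0,"wz":0.05,"jaw":5},{"dx":0,"dy":0,"dz":0,"wx":0,"wy":0,"wz":0.1,"jaw":5},{"dx":0,"dy":0,"dz":0,"wx":0,"wy":0,"wz":0,"jaw":5}]' 
 python3 -c "
from h import *
st()"
```

```text
clock: 8.05
tool_pos: [0.6495, 0.1268, 0.1075]
tcp_rot: [-3.141, 0.001, 1.525]
ft_force: [4.9, -3.5, -9.7]
opening: 0.152
t 8.05 pos [649.5 126.8 107.5] rpy [-3.1413e+00  8.0000e-04  1.5250e+00] F [ 4.9 -3.5 -9.7] M [-0.45 -1.22 -0.01] op 0.152 q [ 0.1   0.63  0.09  1.04 -0.    0.14]
```

Turns freely (no yaw moment). Continue to about 1.40 rad.

```bash

python3 -m inch '[{"dx":0,"dy":0,"dz":0,"wx":0,"wy":0,"wz":0.12,"jaw":5},{"dx":0,"dy":0,"dz":0,"wx":0,"wy":0,"wz":0.12,"jaw":5},{"dx":0,"dy":0,"dz":0,"wx":0,"wy":0,"wz":0.12,"jaw":5},{"dx":0,"dy":0,"dz":0,"wx":0,"wy":0,"wz":0.12,"jaw":5},{"dx":0,"dy":0,"dz":0,"wx":0,"wy":0,"wz":0.12,"jaw":5}]' 
python3 -m inch '[{"dx":0,"dy":0,"dz":0,"wx":0,"wy":0,"wz":0.12,"jaw":5},{"dx":0,"dy":0,"dz":0,"wx":0,"wy":0,"wz":0.12,"jaw":5},{"dx":0,"dy":0,"dz":0,"wx":0,"wy":0,"wz":0.12,"jaw":5},{"dx":0,"dy":0,"dz":0,"wx":0,"wy":0,"wz":0.12,"jaw":5},{"dx":0,"dy":0,"dz":0,"wx":0,"wy":0,"wz":0.12,"jaw":5}]' 
python3 -m inch '[{"dx":0,"dy":0,"dz":0,"wx":0,"wy":0,"wz":0.05,"jaw":5},{"dx":0,"dy":0,"dz":0,"wx":0,"wy":0,"wz":0,"jaw":5},{"dx":0,"dy":0,"dz":0,"wx":0,"wy":0,"wz":0,"jaw":5}]' 
 python3 -c "
from h import *
st();cam('top','top2');cam('wrist','w2')"
```

```text
clock: 8.55
tool_pos: [0.6496, 0.1268, 0.1075]
tcp_rot: [3.141, 0.001, 0.922]
ft_force: [5.5, -2.8, -10.5]
opening: 0.154
clock: 9.05
tool_pos: [0.6497, 0.1268, 0.1075]
tcp_rot: [3.141, 0.0, 0.322]
ft_force: [6.3, -3.8, -9.8]
opening: 0.151
clock: 9.35
tool_pos: [0.6497, 0.1267, 0.1075]
tcp_rot: [3.141, 0.0, 0.276]
ft_force: [6.1, -2.5, -11.2]
opening: 0.156
t 9.35 pos [649.7 126.7 107.5] rpy [3.1408e+00 3.0000e-04 2.7650e-01] F [  6.1  -2.5 -11.2] M [-0.54 -1.29 -0.03] op 0.156 q [ 0.1   0.63  0.09  1.04 -0.    1.39]
```

View pics/w2.png

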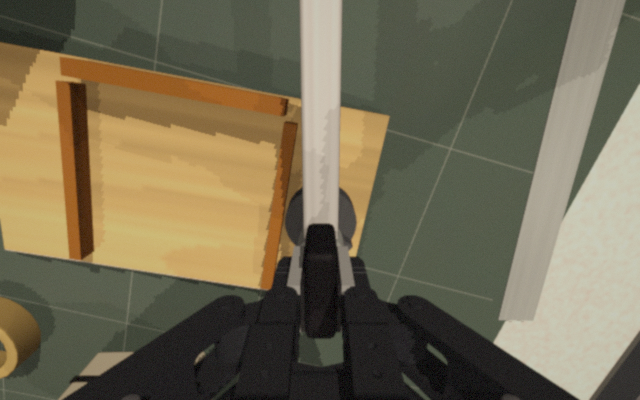

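```bash

python3 -m inch '[{"dx":0,"dy":0,"dz":5,"wx":0,"wy":0,"wz":0,"jaw":5},{"dx":0,"dy":0,"dz":5,"wx":0,"wy":0,"wz":0,"jaw":5},{"dx":0,"dy":0,"dz":5,"wx":0,"wy":0,"wz":0,"jaw":5},{"dx":0,"dy":0,"dz":2,"wx":0,"wy":0,"wz":0,"jaw":5},{"dx":0,"dy":0,"dz":0,"wx":0,"wy":0,"wz":0,"jaw":5}]' 
 python3 -c "
from h import *
st()"
```

```text
clock: 9.95
tool_pos: [0.6497, 0.1268, 0.0918]
tcp_rot: [3.141, -0.001, 0.277]
ft_force: [3.6, -3.3, -5.4]
opening: 0.159
t 9.95 pos [649.7 126.8  91.8] rpy [ 3.1406e+00 -6.0000e-04  2.7670e-01] F [ 3.6 -3.3 -5.4] M [-0.75 -0.86  0.04] op 0.159 q [ 0.1   0.64  0.07  1.   -0.    1.39]
```

```bash

python3 -m inch '[{"dx":0,"dy":0,"dz":0,"wx":0,"wy":0,"wz":0,"jaw":50},{"dx":0,"dy":0,"dz":0,"wx":0,"wy":0,"wz":0,"jaw":50},{"dx":0,"dy":0,"dz":-15,"wx":0,"wy":0,"wz":0,"jaw":50},{"dx":0,"dy":0,"dz":-40,"wx":0,"wy":0,"wz":0,"jaw":50},{"dx":0,"dy":0,"dz":-45,"wx":0,"wy":0,"wz":0,"jaw":50}]' 
 python3 -c "
from h import *
st()
c=cam('wrist','w3')
P=world(c);z=P[...,2]
b=(abs(P[...,0]-.648)<.05)&(abs(P[...,1]-.125)<.05)&(z>.085)&(z<.12)
p=P[b]; print(b.sum(),p.mean(0),np.percentile(p[:,2],[5,50,95])); print(cv2.minAreaRect((p[:,:2]*1000).astype(np.float32)))
b=(abs(P[...,0]-.64)<.06)&(abs(P[...,1]-.2)<.1)&(z>.054)&(z<.08)
print(b.sum(),np.median(z[b]),cv2.minAreaRect((P[b][:,:2]*1000).astype(np.float32)))
"
```

```text
clock: 10.45
tool_pos: [0.6472, 0.1278, 0.1914]
tcp_rot: [-3.139, 0.005, 0.278]
ft_force: [1.1, 0.8, -0.5]
opening: 0.584
t 10.45 pos [647.2 127.8 191.4] rpy [-3.1393  0.0045  0.2776] F [ 1.1  0.8 -0.5] M [ 0.   -0.08  0.03] op 0.584 q [0.1  0.58 0.24 1.23 0.   1.39]
1080 [0.64884877 0.13024481 0.0970195 ] [0.0928003  0.09755865 0.0987649 ]
((649.443115234375, 128.34591674804688), (13.754986763000488, 41.364784240722656), 15.250642776489258)
3859 0.05993892638296306 ((632.7611694335938, 184.0393524169922), (24.98970603942871, 137.5782928466797), 16.69816017150879)
```

View pics/w3.png

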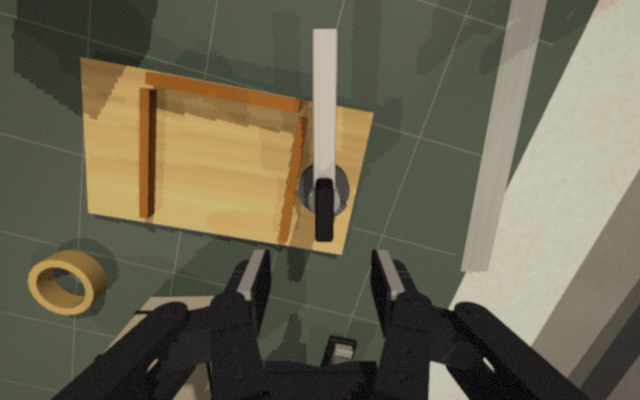

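```bash

python3 -m inch '[{"dx":0,"dy":0,"dz":0,"wx":0,"wy":0,"wz":0.09,"jaw":50},{"dx":0,"dy":0,"dz":0,"wx":0,"wy":0,"wz":0.09,"jaw":50},{"dx":0,"dy":0,"dz":0,"wx":0,"wy":0,"wz":0,"jaw":50}]' 
 python3 -c "
from h import *
c=cam('wrist')
P=world(c);hsv=cv2.cvtColor(c['color'],cv2.COLOR_RGB2HSV);z=P[...,2]
m=(z>.007)&(z<.035)&(abs(P[...,0]-.55)<.17)&(abs(P[...,1]-.115)<.1)&(hsv[...,1]>60)&(hsv[...,2]>90)&(hsv[...,0]<30)
nn,l,s,_=cv2.connectedComponentsWithStats(m.astype(np.uint8))
m=l==1+np.argmax(s[1:,4]); print(s.max(0),cv2.minAreaRect((P[m][:,:2]*1000).astype(np.float32)))
p=P[m&(z<.016)][:,:2]*1000;xs=[];ys=[]
for x0 in range(450,670,4):
    q=p[abs(p[:,0]-x0)<2]
    if len(q)>10: xs.append(x0);ys.append(np.percentile(q[:,1],1))
f=np.polyfit(xs,ys,1);r=ys-np.polyval(f,xs);print(f,np.polyval(f,558),np.round(r,1))
to([560,-178,190])"
```

```text
clock: 10.8
tool_pos: [0.649, 0.1279, 0.1924]
tcp_rot: [-3.141, -0.0, 0.098]
ft_force: [0.2, -0.1, 0.6]
opening: 0.585
[    69    104    640    400 222133] ((551.295654296875, 120.1031723022461), (261.2406005859375, 145.31573486328125), 5.540102481842041)
[ 0.09413588 -2.76947163] 49.75834702134476 [-0.1  0.2  0.4 -0.4 -0.1  0.2 -1.2 -1.1 -1.  -1.2 -0.1  0.5  0.1  0.2
 -0.1 -0.3  0.6  0.   0.4  0.1  0.1  0.5  0.3 -0.1  0.7  0.2  0.   0.5
  0.5  0.7  0.3  0.4  0.7  0.5  0.2  0.6  0.3  0.9  0.5  0.2  0.3 -0.4
 -0.6 -0.5 -0.3 -0.4 -0.4 -0.9 -0.2 -0.7  0.1 -0.4 -0.7 -0.3  0.2]
t 10.85 pos [648.9 127.7 192. ] rpy [-3.1407e+00  1.0000e-04  9.9300e-02] F [-0.  -0.3 -0.1] M [ 0.01  0.05 -0.  ] op 0.581 q [0.1  0.58 0.24 1.23 0.   1.57]
to [560, -178, 190] tool d [-118.7  295.4    1.8]
```

```bash

python3 -m inch '[{"dx":-15,"dy":37,"dz":0,"wx":0,"wy":0,"wz":0,"jaw":50},{"dx":-15,"dy":37,"dz":0,"wx":0,"wy":0,"wz":0,"jaw":50},{"dx":-15,"dy":37,"dz":0,"wx":0,"wy":0,"wz":0,"jaw":50},{"dx":-15,"dy":37,"dz":0,"wx":0,"wy":0,"wz":0,"jaw":50},{"dx":-15,"dy":37,"dz":0,"wx":0,"wy":0,"wz":0,"jaw":50}]' 
python3 -m inch '[{"dx":-15,"dy":37,"dz":0,"wx":0,"wy":0,"wz":0,"jaw":50},{"dx":-15,"dy":37,"dz":0,"wx":0,"wy":0,"wz":0,"jaw":50},{"dx":-14,"dy":37,"dz":0,"wx":0,"wy":0,"wz":0,"jaw":50},{"dx":0,"dy":0,"dz":0,"wx":0.12,"wy":0,"wz":0,"jaw":50},{"dx":0,"dy":0,"dz":0,"wx":0.12,"wy":0,"wz":0,"jaw":50}]' 
python3 -m inch '[{"dx":0,"dy":0,"dz":0,"wx":0.12,"wy":0,"wz":0,"jaw":50},{"dx":0,"dy":0,"dz":0,"wx":0.12,"wy":0,"wz":0,"jaw":50},{"dx":0,"dy":0,"dz":0,"wx":0.12,"wy":0,"wz":0,"jaw":50},{"dx":0,"dy":0,"dz":0,"wx":0,"wy":0,"wz":0,"jaw":50}]' 
 python3 -c "
from h import *
cam('side','s4');cam('top','t4')
to([560,-178,52])"
```

```text
clock: 11.35
tool_pos: [0.5917, -0.0652, 0.1917]
tcp_rot: [-3.141, 0.0, 0.1]
ft_force: [1.0, 0.0, 0.4]
opening: 0.586
clock: 11.85
tool_pos: [0.5592, -0.179, 0.1929]
tcp_rot: [-2.897, -0.003, 0.098]
ft_force: [-0.8, -0.3, -0.2]
opening: 0.582
clock: 12.25
tool_pos: [0.5582, -0.1807, 0.1875]
tcp_rot: [-2.536, 0.006, 0.095]
ft_force: [0.2, 0.1, -0.5]
opening: 0.586
t 12.35 pos [ 559.6 -179.3  190.8] rpy [-2.5423e+00  2.0000e-04  9.7000e-02] F [-0.9  0.9  1. ] M [-0.43 -0.05  0.01] op 0.584 q [-0.63  0.75  0.37  1.62  0.44  0.75]
to [560, -178, 52] tool d [  0.6  77.3 115.3]
```

View pics/s4.png

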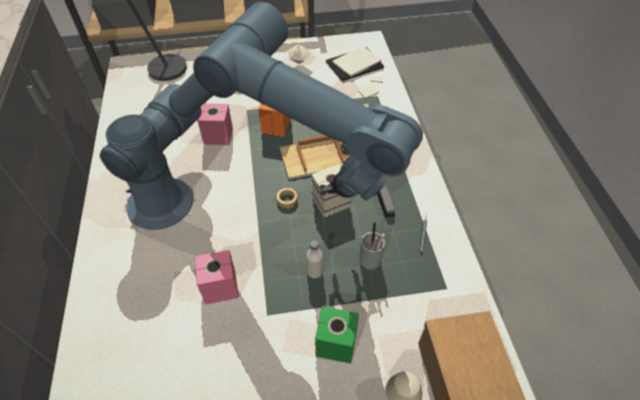

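View pics/t4.png

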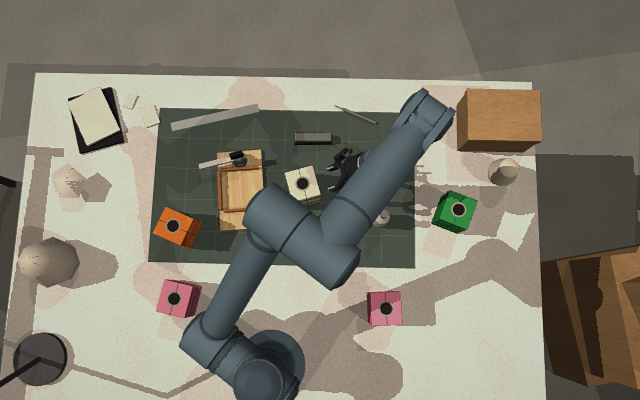

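```bash
python3 -c "
from h import *
for n in ['side','top']:
    P=world(cam(n));X,Y,z=P[...,0],P[...,1],P[...,2]
    for y0 in range(-500,-180,30):
        m=(Y*1000>y0)&(Y*1000<y0+30)&(z>.17)&(X>.45)&(X<.8)
        if m.sum()>5: print(n,y0,m.sum(),'z',z[m].min().round(3),z[m].max().round(3),'x at low',X[m][z[m].argmin()].round(3),'x rng',X[m].min().round(2),X[m].max().round(2))
"
```

```text
side -440 917 z 0.506 0.601 x at low 0.604 x rng 0.58 0.65
side -410 1595 z 0.393 0.606 x at low 0.569 x rng 0.55 0.67
side -380 1971 z 0.388 0.607 x at low 0.565 x rng 0.51 0.68
side -350 1695 z 0.338 0.621 x at low 0.568 x rng 0.46 0.66
side -320 1162 z 0.292 0.63 x at low 0.556 x rng 0.45 0.62
side -290 504 z 0.259 0.64 x at low 0.549 x rng 0.45 0.57
side -260 241 z 0.243 0.642 x at low 0.499 x rng 0.45 0.54
side -230 105 z 0.201 0.639 x at low 0.526 x rng 0.45 0.54
side -200 8 z 0.175 0.241 x at low 0.523 x rng 0.52 0.53
top -440 150 z 0.547 0.603 x at low 0.627 x rng 0.58 0.64
top -410 499 z 0.547 0.608 x at low 0.567 x rng 0.56 0.66
top -380 830 z 0.561 0.609 x at low 0.526 x rng 0.51 0.68
top -350 1009 z 0.569 0.622 x at low 0.641 x rng 0.47 0.67
top -320 963 z 0.555 0.633 x at low 0.634 x rng 0.45 0.64
top -290 720 z 0.343 0.641 x at low 0.6 x rng 0.45 0.6
top -260 605 z 0.309 0.645 x at low 0.595 x rng 0.45 0.6
top -230 555 z 0.21 0.642 x at low 0.526 x rng 0.45 0.63
top -200 242 z 0.173 0.62 x at low 0.585 x rng 0.45 0.63
```

```bash

python3 -m inch '[{"dx":0,"dy":0,"dz":0,"wx":-0.08,"wy":0,"wz":0,"jaw":50},{"dx":0,"dy":0,"dz":0,"wx":0,"wy":0,"wz":0,"jaw":50}]' 
 python3 -c "
from h import *
to([560,-174,100]);to([560,-174,58])"
```

```text
clock: 12.65
tool_pos: [0.5605, -0.1771, 0.195]
tcp_rot: [-2.626, -0.006, 0.101]
ft_force: [-1.4, 0.5, 0.6]
opening: 0.59
t 12.65 pos [ 560.5 -177.1  195. ] rpy [-2.6262 -0.0057  0.1006] F [-1.4  0.5  0.6] M [-0.33  0.    0.  ] op 0.59 q [-0.6   0.69  0.31  1.55  0.39  0.8 ]
to [560, -174, 100] tool d [-0.7 44.1 84.2]
t 12.65 pos [ 560.5 -177.1  195. ] rpy [-2.6262 -0.0057  0.1006] F [-1.4  0.5  0.6] M [-0.33  0.    0.  ] op 0.59 q [-0.6   0.69  0.31  1.55  0.39  0.8 ]
to [560, -174, 58] tool d [ -1.   64.8 120.8]
```

```bash

python3 -m inch '[{"dx":0,"dy":15,"dz":28,"wx":0,"wy":0,"wz":0,"jaw":50},{"dx":0,"dy":15,"dz":28,"wx":0,"wy":0,"wz":0,"jaw":50},{"dx":0,"dy":14,"dz":28,"wx":0,"wy":0,"wz":0,"jaw":50},{"dx":0,"dy":0,"dz":0,"wx":0,"wy":0,"wz":0,"jaw":50},{"dx":0,"dy":0,"dz":0,"wx":0,"wy":0,"wz":0,"jaw":50}]' 
 python3 -c "
from h import *
cam('side','s5')
to([560,-174,58])"
```

```text
clock: 13.15
tool_pos: [0.559, -0.1746, 0.0982]
tcp_rot: [-2.621, -0.0, 0.098]
ft_force: [0.6, 0.2, 0.7]
opening: 0.584
t 13.20 pos [ 559.8 -175.3   99. ] rpy [-2.6222e+00 -1.9000e-03  9.7600e-02] F [-0.4 -0.6  0.7] M [-0.38 -0.   -0.04] op 0.586 q [-0.6   0.75  0.17  1.34  0.39  0.8 ]
to [560, -174, 58] tool d [ 0.3 19.3 36.2]
```

```bash
python3 -c "
import cv2
a=cv2.imread('pics/s5.png')[120:320,250:450];cv2.imwrite('pics/s5z.png',cv2.resize(a,None,fx=3,fy=3,interpolation=2))"
```

```text
(no output)
```

View pics/s5z.png

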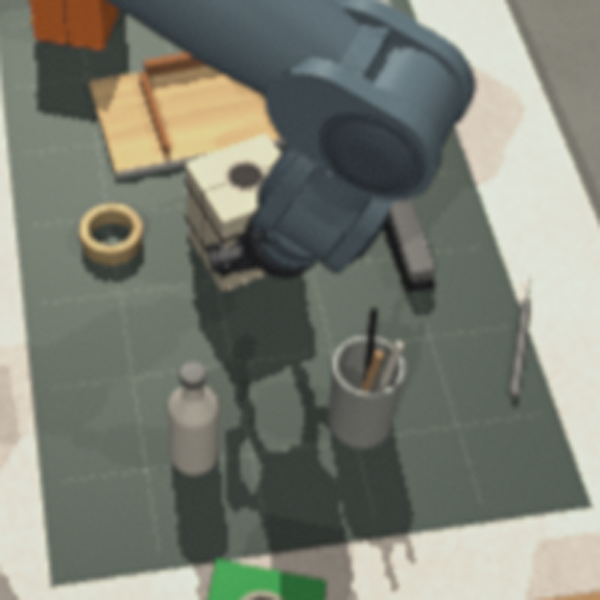

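```bash

python3 -m inch '[{"dx":0,"dy":10,"dz":18,"wx":0,"wy":0,"wz":0,"jaw":50},{"dx":0,"dy":9,"dz":18,"wx":0,"wy":0,"wz":0,"jaw":50},{"dx":0,"dy":0,"dz":0,"wx":0,"wy":0,"wz":0,"jaw":50},{"dx":0,"dy":0,"dz":0,"wx":0,"wy":0,"wz":0,"jaw":50}]' 
 python3 -c "
from h import *
s=st(); Rm=R.from_euler('xyz',s['tcp_rot']).as_matrix()
bx=np.array([-.0943,.9955,0]);by=np.array([-.9955,-.0943,0])
print('10mm bx',Rm.T@bx*10,'10mm by',Rm.T@by*10,'z',Rm.T@[0,0,10])"
```

```text
clock: 13.6
tool_pos: [0.5597, -0.1743, 0.0581]
tcp_rot: [-2.622, -0.002, 0.097]
ft_force: [-0.8, -0.5, 0.4]
opening: 0.588
t 13.60 pos [ 559.7 -174.3   58.1] rpy [-2.6223e+00 -1.7000e-03  9.7000e-02] F [-0.8 -0.5  0.4] M [-0.39  0.   -0.02] op 0.588 q [-0.6   0.78  0.12  1.26  0.39  0.8 ]
10mm bx [ 0.02583995 -8.68103848  4.96287993] 10mm by [-9.99951564e+00 -3.09313938e-02 -2.04108439e-03] z [ 0.01712425 -4.96306735 -8.68145548]
```

```bash

python3 -m inch '[{"dx":0,"dy":-4.3,"dz":2.5,"wx":0,"wy":0,"wz":0,"jaw":50},{"dx":0,"dy":-4.3,"dz":2.5,"wx":0,"wy":0,"wz":0,"jaw":50},{"dx":0,"dy":-4.3,"dz":2.5,"wx":0,"wy":0,"wz":0,"jaw":50},{"dx":0,"dy":-4.3,"dz":2.5,"wx":0,"wy":0,"wz":0,"jaw":50},{"dx":0,"dy":-4.3,"dz":2.5,"wx":0,"wy":0,"wz":0,"jaw":50}]' 
python3 -m inch '[{"dx":0,"dy":-4.3,"dz":2.5,"wx":0,"wy":0,"wz":0,"jaw":50},{"dx":0,"dy":-4.3,"dz":2.5,"wx":0,"wy":0,"wz":0,"jaw":50},{"dx":0,"dy":0,"dz":0,"wx":0,"wy":0,"wz":0,"jaw":50}]' 
cat >> h.py <<'E'
BO=np.array([558.3,48.0]);BX=np.array([-.0943,.9955]);BY=np.array([-.9955,-.0943])
def mould():
  for n in ['top','side']:
    c=cam(n);P=world(c);z=P[...,2]
    hsv=cv2.cvtColor(c['color'],cv2.COLOR_RGB2HSV)
    m=(abs(P[...,0]-.556)<.085)&(P[...,1]<.08)&(P[...,1]>-.15)&(z>.113)&(z<.127)&((hsv[...,2]>120)|(z<.1225))
    p=P[m][:,:2]*1000
    k=cv2.minAreaRect(p.astype(np.float32)); q=np.array(k[0])-BO
    print(n,m.sum(),'rect',np.round(k[0],1),np.round(k[1],1),round(k[2],1),'board xy',round(q@BX,1),round(q@BY,1))
    print('  net',[(np.round(x['xyz'],3),round(x['score'],2),'bxy',np.round([(np.array(x['xyz'][:2])*1000-BO)@BX,(np.array(x['xyz'][:2])*1000-BO)@BY],1)) for x in env.tip_of('mould_center',n) if abs(x['xyz'][0]-.555)<.07 and abs(x['xyz'][1])<.15])
E
python3 -c "
from h import *
st();mould();cam('top','t6')"
```

```text
clock: 14.1
tool_pos: [0.5567, -0.1507, 0.0567]
tcp_rot: [-2.626, -0.0, 0.098]
ft_force: [-1.9, -7.0, 2.7]
opening: 0.586
clock: 14.4
tool_pos: [0.5556, -0.1398, 0.0567]
tcp_rot: [-2.624, -0.0, 0.098]
ft_force: [-1.5, -2.7, 2.4]
opening: 0.587
t 14.40 pos [ 555.6 -139.8   56.7] rpy [-2.6239e+00 -2.0000e-04  9.7700e-02] F [-1.5 -2.7  2.4] M [-0.91  0.27  0.3 ] op 0.587 q [-0.56  0.74  0.04  1.21  0.4   0.85]
top 844 rect [559.8 -90.5] [ 97.  120.1] 9.9 board xy -138.0 11.5
  net [(array([ 0.56 , -0.074,  0.06 ]), 0.74, 'bxy', array([-121.1,    9.6]))]
side 436 rect [550.9 -73.1] [89.9 92.7] 10.4 board xy -119.9 18.8
  net [(array([ 0.557, -0.072,  0.059]), 0.58, 'bxy', array([-119.8,   13. ]))]
```

View pics/t6.png

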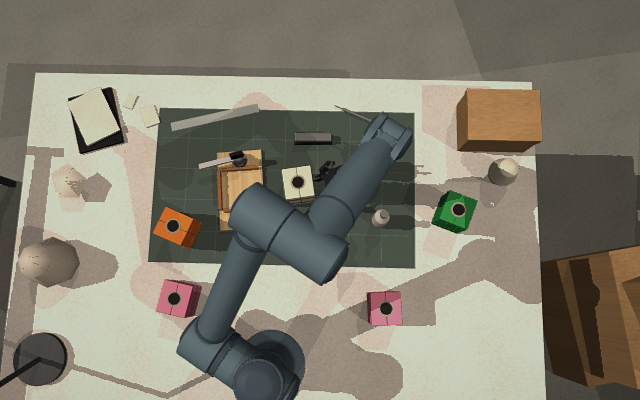

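```bash

python3 -m inch '[{"dx":0,"dy":-4.3,"dz":2.5,"wx":0,"wy":0,"wz":0,"jaw":50},{"dx":0,"dy":-4.3,"dz":2.5,"wx":0,"wy":0,"wz":0,"jaw":50},{"dx":0,"dy":-4.3,"dz":2.5,"wx":0,"wy":0,"wz":0,"jaw":50},{"dx":0,"dy":0,"dz":0,"wx":0,"wy":0,"wz":0,"jaw":50}]' 
python3 -c "
from h import *
st();mould()"
```

```text
clock: 15.05
tool_pos: [0.5547, -0.1245, 0.0561]
tcp_rot: [-2.622, -0.001, 0.097]
ft_force: [0.2, -2.3, 0.6]
opening: 0.586
t 15.05 pos [ 554.7 -124.5   56.1] rpy [-2.622e+00 -1.100e-03  9.680e-02] F [ 0.2 -2.3  0.6] M [-0.9  -0.13 -0.03] op 0.586 q [-0.54  0.73  0.01  1.18  0.41  0.87]
top 870 rect [563.2 -85.2] [ 96.9 136. ] 6.6 board xy -133.1 7.6
  net [(array([ 0.559, -0.06 ,  0.057]), 0.88, 'bxy', array([-107.6,    9.6])), (array([0.552, 0.113, 0.014]), 0.5, 'bxy', array([65.7,  0. ]))]
side 389 rect [550.4 -60.8] [81.8 96.3] 4.8 board xy -107.5 18.1
  net [(array([ 0.562, -0.06 ,  0.059]), 0.92, 'bxy', array([-108.3,    6.3]))]
```

```bash
cat >> h.py <<'E'
def mtop(fn=None):
  for n in ['top','side']:
    c=cam(n);P=world(c);z=P[...,2]
    L=env.cut_out('mould',n)
    for o in L:
        m=o['pixels']
        q=np.median(P[m],0)
        if abs(q[0]-.556)<.07 and abs(q[1]+.05)<.12:
            mm=m&(z>.112)&(z<.128); p=P[mm][:,:2]*1000
            k=cv2.minAreaRect(p.astype(np.float32)); e=np.array(k[0])-BO
            b=(p-BO); X=b@BX;Y=b@BY
            print(n,round(o['score'],2),mm.sum(),np.round(k[0],1),np.round(k[1],1),round(k[2],1),'bxy',round(e@BX,1),round(e@BY,1),'X 2..98',np.percentile(X,[1,99]).round(1),'Y',np.percentile(Y,[1,99]).round(1))
    if fn: 
        v,u=np.where(m); a=c['color'][:,:,::-1][130:250,220:420]; cv2.imwrite('pics/%s_%s.png'%(fn,n),cv2.resize(a,None,fx=4,fy=4,interpolation=2))
E
python3 -c "
from h import *
mtop('m7')"
```

```text
top 0.62 886 [560.7 -62.5] [97.6 89.8] 5.4 bxy -110.2 8.1 X 2..98 [-153.9  -66.6] Y [-38.4  55.9]
side 0.57 407 [544.  -85.1] [149.5  80.6] 86.8 bxy -131.2 26.7 X 2..98 [-152.8  -62.5] Y [-18.5  58.7]
```

View pics/m7_top.png

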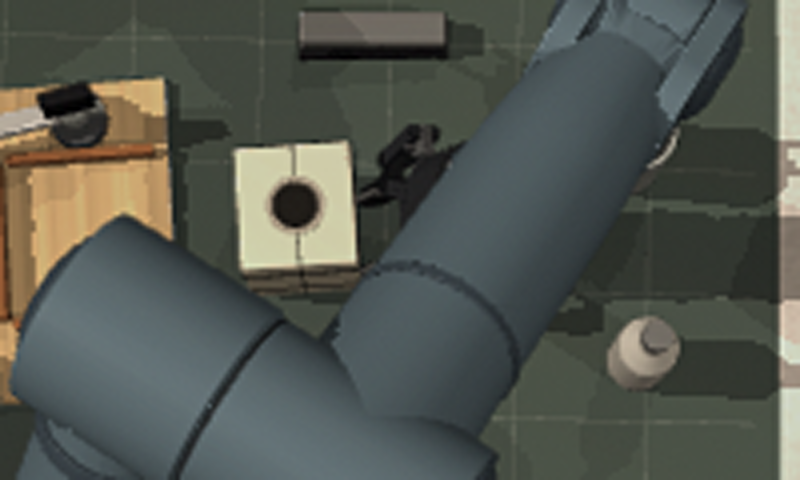

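```bash

python3 -m inch '[{"dx":0.8,"dy":-4.3,"dz":2.5,"wx":0,"wy":0,"wz":0,"jaw":50},{"dx":0.8,"dy":-4.3,"dz":2.4,"wx":0,"wy":0,"wz":0,"jaw":50},{"dx":0.8,"dy":-4.3,"dz":2.5,"wx":0,"wy":0,"wz":0,"jaw":50},{"dx":0.8,"dy":-4.3,"dz":2.4,"wx":0,"wy":0,"wz":0,"jaw":50},{"dx":0.8,"dy":-4.3,"dz":2.4,"wx":0,"wy":0,"wz":0,"jaw":50}]' 
python3 -m inch '[{"dx":0.8,"dy":-4.3,"dz":2.5,"wx":0,"wy":0,"wz":0,"jaw":50},{"dx":0.8,"dy":-4.3,"dz":2.4,"wx":0,"wy":0,"wz":0,"jaw":50},{"dx":0.8,"dy":-4.3,"dz":2.4,"wx":0,"wy":0,"wz":0,"jaw":50},{"dx":0,"dy":0,"dz":0,"wx":0,"wy":0,"wz":0,"jaw":50}]' 
python3 -c "
from h import *
st();mtop()"
```

```text
clock: 15.95
tool_pos: [0.5555, -0.1003, 0.0561]
tcp_rot: [-2.624, 0.001, 0.097]
ft_force: [-0.2, -5.9, 2.4]
opening: 0.584
clock: 16.35
tool_pos: [0.5563, -0.0842, 0.0561]
tcp_rot: [-2.622, 0.001, 0.098]
ft_force: [0.2, -3.0, -0.3]
opening: 0.589
t 16.35 pos [556.3 -84.2  56.1] rpy [-2.6217e+00  7.0000e-04  9.7500e-02] F [ 0.2 -3.  -0.3] M [-0.9  -0.15 -0.1 ] op 0.589 q [-0.48  0.7  -0.05  1.13  0.43  0.93]
side 0.68 351 [550.4 -21. ] [78.5 93.5] 4.6 bxy -68.0 14.4 X 2..98 [-111.8  -22.5] Y [-20.1  53.1]
```

```bash

python3 -m inch '[{"dx":0.7,"dy":-4.3,"dz":2.4,"wx":0,"wy":0,"wz":0,"jaw":50},{"dx":0.7,"dy":-4.3,"dz":2.4,"wx":0,"wy":0,"wz":0,"jaw":50},{"dx":0.7,"dy":-4.3,"dz":2.4,"wx":0,"wy":0,"wz":0,"jaw":50},{"dx":0,"dy":0,"dz":0,"wx":0,"wy":0,"wz":0,"jaw":50}]' 
python3 -c "
from h import *
st();mtop('m8');mould()"
```

```text
clock: 16.95
tool_pos: [0.5572, -0.0694, 0.0562]
tcp_rot: [-2.622, 0.0, 0.097]
ft_force: [0.9, -2.5, -1.0]
opening: 0.587
t 16.95 pos [557.2 -69.4  56.2] rpy [-2.6215e+00  4.0000e-04  9.7400e-02] F [ 0.9 -2.5 -1. ] M [-0.9  -0.18 -0.13] op 0.587 q [-0.46  0.69 -0.07  1.11  0.44  0.95]
top 0.97 849 [562.8  -8. ] [97.1 89.1] 5.2 bxy -56.2 0.8 X 2..98 [-99.6 -13.4] Y [-43.5  48.2]
side 0.89 332 [520.6 -20.2] [154.6  66.1] 64.8 bxy -64.4 44.0 X 2..98 [-99.1  -6.9] Y [-19.   50.6]
top 867 rect [567.9 -41.4] [ 99.1 162.4] 9.0 board xy -89.9 -1.2
  net [(array([ 0.563, -0.004,  0.059]), 0.57, 'bxy', array([-52.3,   0.4]))]
side 348 rect [520.7 -28.4] [196.3  74.5] 63.8 board xy -72.5 44.7
  net [(array([ 0.563, -0.006,  0.058]), 0.98, 'bxy', array([-54.6,   0.4]))]
```

View pics/m8_top.png

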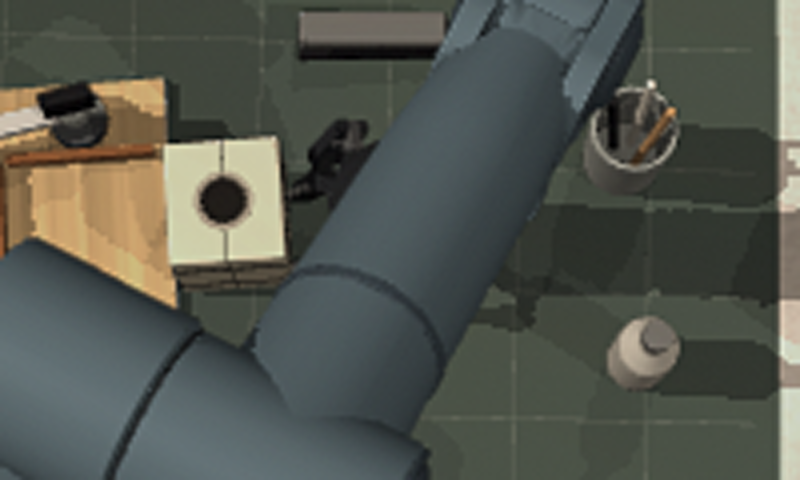

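View pics/m8_side.png

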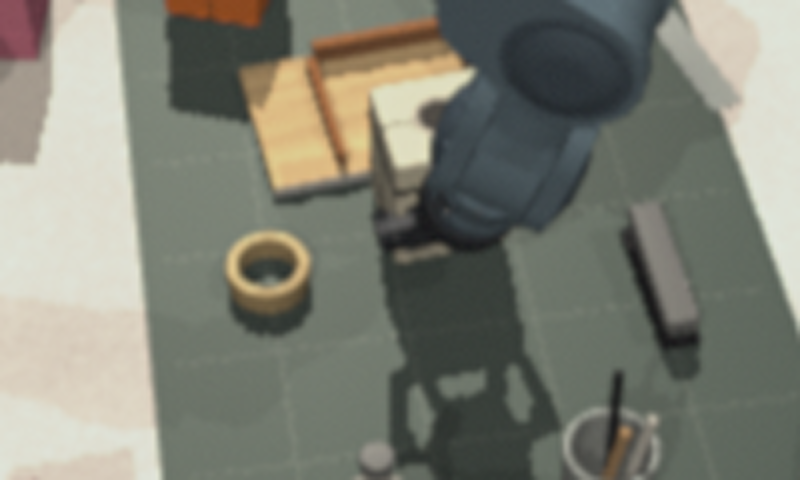

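```bash

python3 -m inch '[{"dx":0,"dy":-2.6,"dz":1.5,"wx":0,"wy":0,"wz":0,"jaw":50},{"dx":0,"dy":-2.6,"dz":1.5,"wx":0,"wy":0,"wz":0,"jaw":50},{"dx":0,"dy":-2.6,"dz":1.5,"wx":0,"wy":0,"wz":0,"jaw":50},{"dx":0,"dy":0,"dz":0,"wx":0,"wy":0,"wz":0,"jaw":50}]' 
python3 -c "
from h import *
st()"
python3 -m inch '[{"dx":0,"dy":-1.7,"dz":1,"wx":0,"wy":0,"wz":0,"jaw":50},{"dx":0,"dy":0,"dz":0,"wx":0,"wy":0,"wz":0,"jaw":50}]'
python3 -c "
from h import *
st();mtop()"
```

```text
clock: 17.75
tool_pos: [0.5571, -0.0619, 0.0564]
tcp_rot: [-2.625, -0.001, 0.097]
ft_force: [1.4, -7.9, -1.0]
opening: 0.585
t 17.75 pos [557.1 -61.9  56.4] rpy [-2.6253e+00 -9.0000e-04  9.7300e-02] F [ 1.4 -7.9 -1. ] M [-1.77 -0.15 -0.  ] op 0.585 q [-0.45  0.68 -0.08  1.1   0.44  0.96]
clock: 17.95
tool_pos: [0.5571, -0.0617, 0.0564]
tcp_rot: [-2.629, -0.001, 0.097]
ft_force: [-0.3, -13.0, 1.5]
opening: 0.584
t 17.95 pos [557.1 -61.7  56.4] rpy [-2.6288e+00 -9.0000e-04  9.7100e-02] F [ -0.3 -13.    1.5] M [-2.49  0.16  0.22] op 0.584 q [-0.44  0.67 -0.08  1.1   0.43  0.97]
top 0.56 879 [5.626e+02 1.000e-01] [97.4 90.2] 5.6 bxy -48.1 0.3 X 2..98 [-92.5  -5.3] Y [-46.6  47.7]
side 0.89 323 [524.   -7.5] [161.2  66.7] 62.3 bxy -52.0 39.4 X 2..98 [-90.9  -0. ] Y [-24.6  51.1]
```

```bash

python3 -m inch '[{"dx":0,"dy":7,"dz":-4,"wx":0,"wy":0,"wz":0,"jaw":50},{"dx":0,"dy":-11,"dz":-19.5,"wx":0,"wy":0,"wz":0,"jaw":50},{"dx":0,"dy":-11,"dz":-19.5,"wx":0,"wy":0,"wz":0,"jaw":50},{"dx":0,"dy":0,"dz":0,"wx":0,"wy":0,"wz":0,"jaw":50},{"dx":0,"dy":0,"dz":0,"wx":0,"wy":0,"wz":0,"jaw":50}]' 
python3 -c "
from h import *
st()"
```

```text
clock: 18.65
tool_pos: [0.5571, -0.0665, 0.1012]
tcp_rot: [-2.621, -0.001, 0.097]
ft_force: [-0.7, -0.1, -0.7]
opening: 0.587
t 18.65 pos [557.1 -66.5 101.2] rpy [-2.6207e+00 -6.0000e-04  9.7300e-02] F [-0.7 -0.1 -0.7] M [-0.4  -0.05  0.05] op 0.587 q [-0.45  0.64 -0.02  1.2   0.44  0.95]
```

```bash

python3 -m inch '[{"dx":0,"dy":-4.3,"dz":2.5,"wx":0,"wy":0,"wz":0,"jaw":50},{"dx":0,"dy":-5.8,"dz":-1.6,"wx":0,"wy":0,"wz":0,"jaw":50},{"dx":0,"dy":-5.8,"dz":-1.6,"wx":0,"wy":0,"wz":0,"jaw":50},{"dx":0,"dy":-5.9,"dz":-1.1,"wx":0,"wy":0,"wz":0,"jaw":50},{"dx":0,"dy":-5.9,"dz":-1.1,"wx":0,"wy":0,"wz":0,"jaw":50}]' 
python3 -c "
from h import *
st();mtop('m9')"
```

```text
clock: 19.15
tool_pos: [0.5546, -0.0445, 0.1168]
tcp_rot: [-2.622, 0.001, 0.097]
ft_force: [0.8, -3.0, 0.2]
opening: 0.584
t 19.15 pos [554.6 -44.5 116.8] rpy [-2.6222e+00  1.0000e-03  9.6900e-02] F [ 0.8 -3.   0.2] M [-0.99 -0.05  0.07] op 0.584 q [-0.42  0.6  -0.04  1.2   0.45  0.99]
top 0.91 498 [559.7  17.6] [94.1 96.1] 5.3 bxy -30.4 1.5 X 2..98 [-74.1  16.8] Y [-44.5  48.2]
side 0.6 119 [535.3   6.1] [ 47.3 127.9] 5.6 bxy -39.5 26.8 X 2..98 [-94.4  23. ] Y [ 4.  50.4]
```

View pics/m9_side.png

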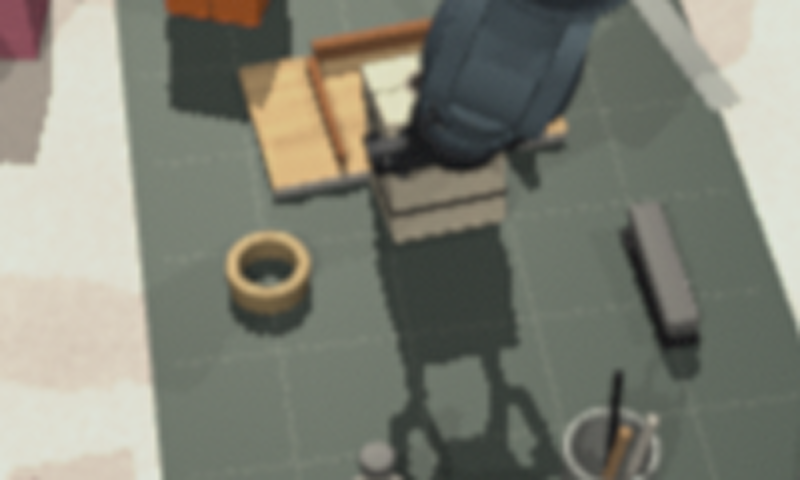

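View pics/m9_top.png

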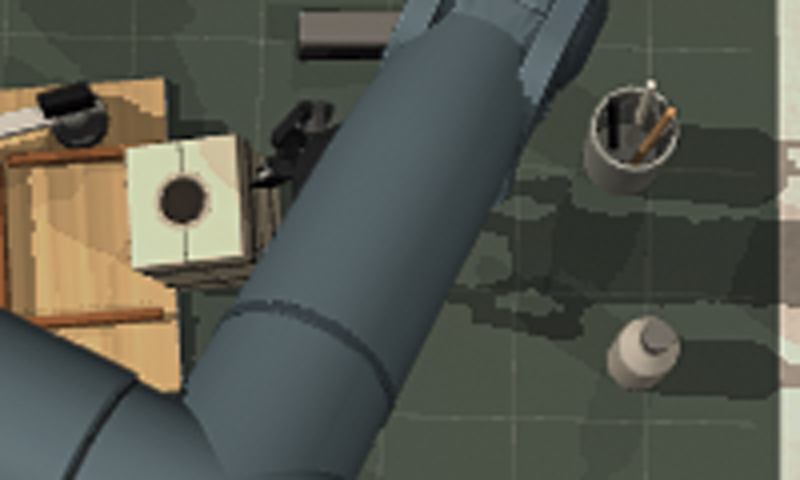

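```bash

python3 -m inch '[{"dx":0,"dy":-6,"dz":-0.5,"wx":0,"wy":0,"wz":0,"jaw":50},{"dx":0,"dy":-6,"dz":-0.5,"wx":0,"wy":0,"wz":0,"jaw":50},{"dx":0,"dy":-6,"dz":0.1,"wx":0,"wy":0,"wz":0,"jaw":50},{"dx":0,"dy":-6,"dz":0.1,"wx":0,"wy":0,"wz":0,"jaw":50},{"dx":0,"dy":-5.9,"dz":0.7,"wx":0,"wy":0,"wz":0,"jaw":50}]' 
python3 -m inch '[{"dx":0,"dy":-5.9,"dz":0.7,"wx":0,"wy":0,"wz":0,"jaw":50},{"dx":0,"dy":-5.8,"dz":1.3,"wx":0,"wy":0,"wz":0,"jaw":50},{"dx":0,"dy":0,"dz":0,"wx":0,"wy":0,"wz":0,"jaw":50}]' 
python3 -c "
from h import *
st();mtop('m10')"
```

```text
clock: 19.85
tool_pos: [0.5523, -0.0179, 0.1325]
tcp_rot: [-2.621, 0.0, 0.097]
ft_force: [-0.6, -1.3, -0.1]
opening: 0.587
clock: 20.15
tool_pos: [0.5512, -0.0066, 0.1368]
tcp_rot: [-2.621, -0.0, 0.098]
ft_force: [-0.2, -1.0, 1.2]
opening: 0.585
t 20.15 pos [551.2  -6.6 136.8] rpy [-2.6208e+00 -4.0000e-04  9.7900e-02] F [-0.2 -1.   1.2] M [-0.5  -0.04  0.04] op 0.585 q [-0.36  0.55 -0.07  1.2   0.46  1.05]
top 0.85 333 [558.8  38.9] [ 98.5 104.6] 6.5 bxy -9.1 0.3 X 2..98 [-47.1  39.3] Y [-46.8  48.7]
side 0.64 31 [525.8  36.5] [ 35.7 101.3] 4.4 bxy -8.4 33.4 X 2..98 [-57.   41.8] Y [15.3 51. ]
```

View pics/m10_top.png

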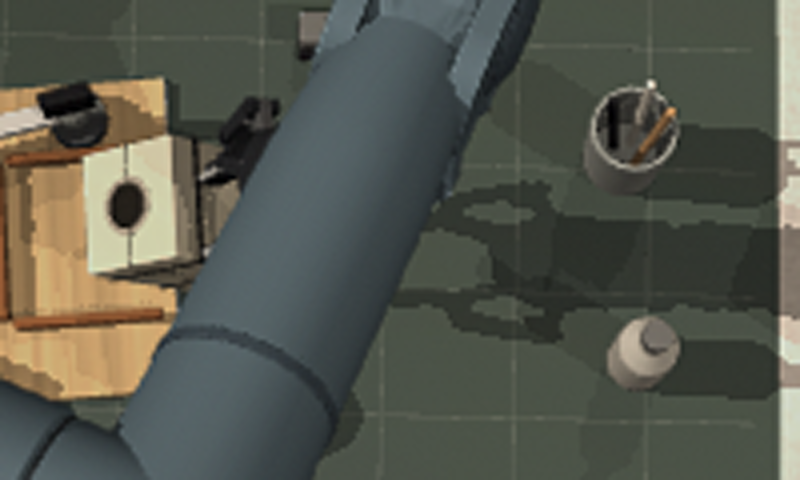

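View pics/m10_side.png

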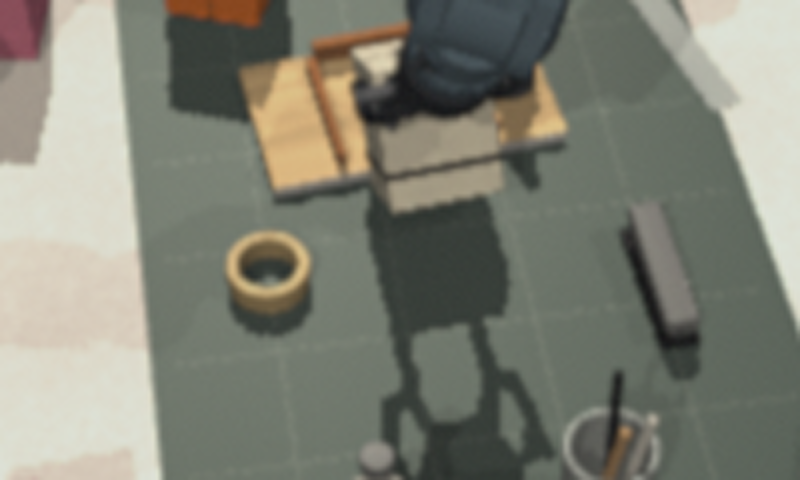

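```bash

python3 -m inch '[{"dx":0,"dy":-5.8,"dz":1.3,"wx":0,"wy":0,"wz":0,"jaw":50},{"dx":0,"dy":-5.7,"dz":1.9,"wx":0,"wy":0,"wz":0,"jaw":50},{"dx":0,"dy":-5.7,"dz":1.9,"wx":0,"wy":0,"wz":0,"jaw":50},{"dx":0,"dy":-4,"dz":1.8,"wx":0,"wy":0,"wz":0,"jaw":50},{"dx":0,"dy":0,"dz":0,"wx":0,"wy":0,"wz":0,"jaw":50}]' 
python3 -c "
from h import *
st();mtop('m11')"
```

```text
clock: 20.85
tool_pos: [0.5489, 0.015, 0.141]
tcp_rot: [-2.621, 0.0, 0.098]
ft_force: [0.1, -0.3, 0.1]
opening: 0.585
t 20.85 pos [548.9  15.  141. ] rpy [-2.6211e+00  1.0000e-04  9.8100e-02] F [ 0.1 -0.3  0.1] M [-0.44 -0.06  0.08] op 0.585 q [-0.33  0.53 -0.1   1.18  0.47  1.09]
top 0.71 270 [555.9  56.1] [95.9 74.4] 2.7 bxy 8.3 1.6 X 2..98 [-27.8  45.4] Y [-45.   48.6]
side 0.69 20 [539.1  33.4] [ 61.2 110.9] 61.5 bxy -12.7 20.5 X 2..98 [-32.8  43. ] Y [-41.7  50.2]
```

View pics/m11_top.png

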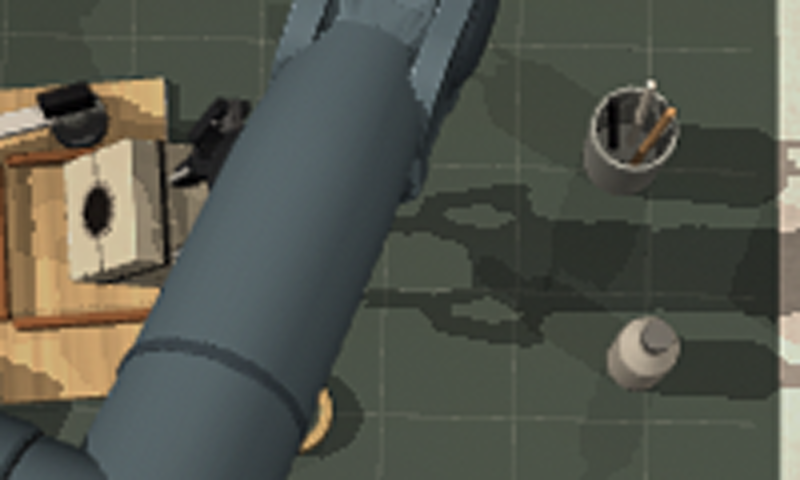

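Close to balance (force almost zero). A few more small steps.

```bash

python3 -m inch '[{"dx":0,"dy":-4,"dz":1.8,"wx":0,"wy":0,"wz":0,"jaw":50},{"dx":0,"dy":-4,"dz":2,"wx":0,"wy":0,"wz":0,"jaw":50},{"dx":0,"dy":-3,"dz":1.5,"wx":0,"wy":0,"wz":0,"jaw":50},{"dx":0,"dy":0,"dz":0,"wx":0,"wy":0,"wz":0,"jaw":50},{"dx":0,"dy":0,"dz":0,"wx":0,"wy":0,"wz":0,"jaw":50}]' 
python3 -c "
from h import *
st();mtop('m12')"
```

```text
clock: 21.55
tool_pos: [0.548, 0.0264, 0.1418]
tcp_rot: [-2.622, -0.0, 0.097]
ft_force: [0.7, -0.1, 0.2]
opening: 0.588
t 21.55 pos [548.   26.4 141.8] rpy [-2.6216 -0.      0.0973] F [ 0.7 -0.1  0.2] M [-0.42 -0.03  0.04] op 0.588 q [-0.31  0.52 -0.11  1.17  0.47  1.11]Traceback (most recent call last):
  File "<string>", line 3, in <module>
    st();mtop('m12')
         ~~~~^^^^^^^
  File "h.py", line 39, in mtop
    print(n,round(o['score'],2),mm.sum(),np.round(k[0],1),np.round(k[1],1),round(k[2],1),'bxy',round(e@BX,1),round(e@BY,1),'X 2..98',np.percentile(X,[1,99]).round(1),'Y',np.percentile(Y,[1,99]).round(1))
                                                                                                                                     ~~~~~~~~~~~~~^^^^^^^^^^
    return _quantile_unchecked(
        a, q, axis, out, overwrite_input, method, keepdims, weights)
    return _ureduce(a,
                    func=_quantile_ureduce_func,
    ...<5 lines>...
                    overwrite_input=overwrite_input,
                    method=method)
    r = func(a, **kwargs)
    result = _quantile(arr,
                       quantiles=q,
    ...<2 lines>...
                       out=out,
                       weights=wgt)
    slices_having_nans = np.isnan(arr[-1, ...])
                                  ~~~^^^^^^^^^
IndexError: index -1 is out of bounds for axis 0 with size 0
```

View pics/m12_top.png

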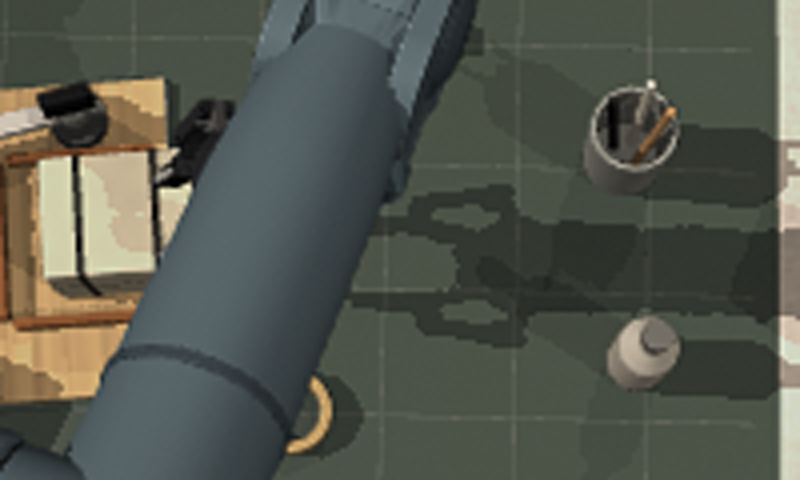

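Fell into the bay. Retreat the arm back and up, then measure the flat pose.

```bash

python3 -m inch '[{"dx":0,"dy":5,"dz":-25,"wx":0,"wy":0,"wz":0,"jaw":50},{"dx":0,"dy":5,"dz":-40,"wx":0,"wy":0,"wz":0,"jaw":50},{"dx":0,"dy":15,"dz":-40,"wx":0,"wy":0,"wz":0,"jaw":50},{"dx":0,"dy":40,"dz":-20,"wx":0,"wy":0,"wz":0,"jaw":50},{"dx":0,"dy":40,"dz":0,"wx":0,"wy":0,"wz":0,"jaw":50}]' 
python3 -m inch '[{"dx":0,"dy":40,"dz":-20,"wx":0,"wy":0,"wz":0,"jaw":50},{"dx":0,"dy":40,"dz":-20,"wx":0,"wy":0,"wz":0,"jaw":50},{"dx":0,"dy":0,"dz":0,"wx":0,"wy":0,"wz":0,"jaw":50}]' 
python3 -c "
from h import *
st()
for n in ['top','side','wrist']:
    c=cam(n,'f_'+n);P=world(c);z=P[...,2]
    m=(abs(P[...,0]-.553)<.06)&(abs(P[...,1]-.1)<.1)&(z>.09)&(z<.112)
    if m.sum()<50: continue
    p=P[m];b=p[:,:2]*1000-BO
    k=cv2.minAreaRect((p[:,:2]*1000).astype(np.float32));e=np.array(k[0])-BO
    A=np.c_[p[:,:2],np.ones(len(p))];f=np.linalg.lstsq(A,p[:,2],rcond=None)[0]
    print(n,m.sum(),k,'bxy',e@BX,e@BY,'plane',f[:2],'z',np.median(p[:,2]))
    m=(abs(P[...,0]-.65)<.045)&(abs(P[...,1]-.128)<.03)&(z>.085)&(z<.12)
    if m.sum(): print(' knob',np.percentile(z[m],[50,95]))
    for t in ['mould_center','mould_pour','tape_roll','stapler','glue_bottle','pen_cup']:
        print(' ',t,[(np.round(x['xyz'],3).tolist(),round(x['score'],2),np.round([(np.array(x['xyz'][:2])*1000-BO)@BX,(np.array(x['xyz'][:2])*1000-BO)@BY])) for x in env.tip_of(t,n) if abs(x['xyz'][0]-.57)<.2 and abs(x['xyz'][1])<.4][:3])
"
```

```text
clock: 22.25
tool_pos: [0.5649, -0.1294, 0.201]
tcp_rot: [-2.626, -0.006, 0.096]
ft_force: [1.1, -0.2, -0.4]
opening: 0.586
clock: 22.55
tool_pos: [0.5713, -0.2208, 0.1904]
tcp_rot: [-2.622, 0.002, 0.091]
ft_force: [1.0, -0.8, -0.4]
opening: 0.584
t 22.55 pos [ 571.3 -220.8  190.4] rpy [-2.6223e+00  1.5000e-03  9.1300e-02] F [ 1.  -0.8 -0.4] M [-0.42 -0.12 -0.03] op 0.584 q [-0.65  0.77  0.46  1.62  0.38  0.76]
top 1113 ((555.0928344726562, 76.89137268066406), (99.18284606933594, 120.4930648803711), 4.531295299530029) bxy 29.063797212829588 0.4682768386840371 plane [ 0.0095137  -0.00176059] z 0.10200598886349868
 knob [0.09795595 0.10332724]
  mould_center [([0.413, 0.3, 0.059], 0.78, array([264., 121.])), ([0.555, 0.079, 0.058], 0.57, array([31.,  0.]))]
  mould_pour [([0.415, 0.297, 0.118], 0.79, array([261., 119.])), ([0.55, 0.139, 0.053], 0.68, array([91., -0.]))]
  tape_roll []
  stapler [([0.728, -0.116, 0.001], 0.8, array([-179., -154.])), ([0.46, -0.334, -0.002], 0.71, array([-371.,  134.]))]
  glue_bottle [([0.459, -0.334, -0.002], 0.59, array([-370.,  135.]))]
  pen_cup []

[... 507 characters left out ...]
r [([0.728, -0.119, -0.004], 0.87, array([-182., -153.]))]
  glue_bottle [([0.46, -0.335, -0.003], 0.9, array([-372.,  134.])), ([0.55, 0.137, 0.061], 0.75, array([90., -0.]))]
  pen_cup [([0.635, -0.321, -0.002], 0.8, array([-374.,  -41.]))]
wrist 1290 ((561.6070556640625, 21.612743377685547), (95.8736343383789, 5.026952266693115), 4.92897891998291) bxy -26.58036931663514 -0.8038556140900115 plane [-0.14579244  1.50198219] z 0.09680863714281346
  mould_center []
  mould_pour []
  tape_roll [([0.412, -0.058, -0.003], 0.81, array([-92., 155.]))]
  stapler [([0.73, -0.112, -0.002], 0.83, array([-176., -156.]))]
  glue_bottle [([0.462, -0.334, -0.002], 0.88, array([-372.,  132.]))]
  pen_cup []
```

View pics/f_top.png

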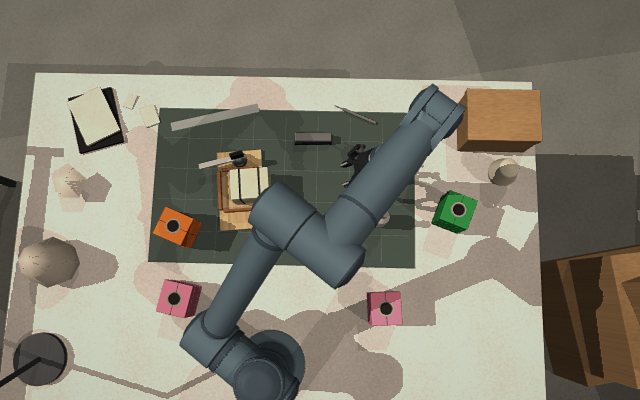

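View pics/f_side.png

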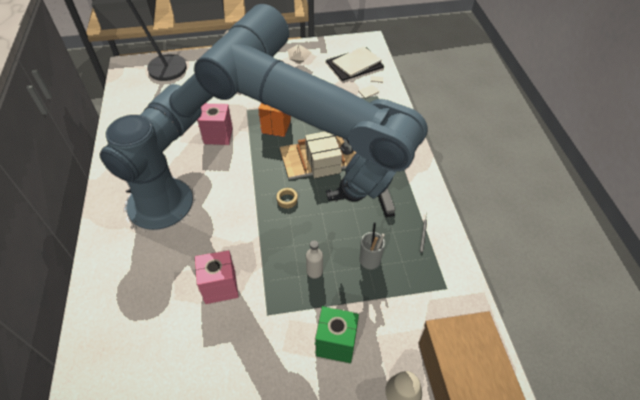

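```bash

python3 -m inch '[{"dx":0,"dy":0,"dz":0,"wx":0,"wy":0,"wz":0,"jaw":50},{"dx":0,"dy":0,"dz":0,"wx":0,"wy":0,"wz":0,"jaw":50},{"dx":0,"dy":0,"dz":0,"wx":0,"wy":0,"wz":0,"jaw":50}]' ; python3 -c "
from h import *
P=world(cam('top'));z=P[...,2]
b=(abs(P[...,0]-.64)<.06)&(abs(P[...,1]-.2)<.06)&(z>.054)&(z<.08)
print(b.sum(),np.median(z[b]),cv2.minAreaRect((P[b][:,:2]*1000).astype(np.float32)))
st();print(env.sign_off())"
```

```text
clock: 23.9
tool_pos: [0.5715, -0.2152, 0.193]
tcp_rot: [-2.621, -0.0, 0.097]
ft_force: [0.4, -1.0, -0.2]
opening: 0.583
186 0.059771127854500436 ((629.263916015625, 195.22967529296875), (20.229251861572266, 104.76830291748047), 15.031733512878418)
t 23.95 pos [ 571.5 -215.2  193. ] rpy [-2.6215 -0.      0.097 ] F [ 0.6 -0.2 -0. ] M [-0.43 -0.02 -0.03] op 0.586 q [-0.64  0.76  0.45  1.62  0.38  0.76]
the job is handed in; nothing more can be done
None
```

I pulled the knob up about 16 mm, turned the stop arm 1.40 rad and let the knob down into the open notch. Then I pushed the mould square and centred against the fence edge and tipped it into the bay. The job was handed in at about 24 s.

Last checks before handing in:
- **Knob and stop arm:** after release the wrist camera put the knob top at about 98 mm and the arm top at 60 mm, both at rest height. A final top view put the arm top at 60 mm and the arm still in its open position.
- **Mould:** it lies flat, with its upper face at 102 mm and a fitted tilt of at most 0.02 rad. Its middle is about 30 mm beyond the edge and 0 to 3 mm off the bay's centre line. The pour hole is at board x of about 90 mm, facing away from the edge.
- **Bystanders:** the last looks put the tape roll, stapler, glue bottle and pen cup within a few mm of where they started.
- **Robot:** it stands clear, with a wrist force of about 0.6 N.

Some readings disagreed:
- **Top camera:** it put the board about 4 mm short along world y compared with the wrist camera and the gripped knob, so I used the latter.
- **Tape roll and pen cup:** the network did not find the tape roll in the last top picture, nor the pen cup in the last top and wrist pictures. The side camera found both.
- **Look-alike hits:** the network also gave a few false hits on other objects, which I ignored.

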